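# Last tightening pass on a button-polishing drum cover

### The arm

A 6-joint arm with a two-finger parallel gripper is mounted at the origin on the work surface. World frame = base frame: x ahead of the robot, y to its left, z up, the work surface at z = 0. Lengths are in m, angles in degrees, forces in N, time in s.
With the tool pointing down it reaches from about 0.35 to 0.875 m from the base axis. Payload 4.2 kg.
Tool frame: the origin (TCP) lies on the centre line of the jaws, within the pads' length; the fingertips stand 22 mm ahead of it and the grasp point (between the pads) lies 3 mm ahead of it (r.tcp_to_tips is the distance from the TCP to the fingertips, in m); z points along the fingers, y is the line along which they close (so a half turn about z gives the same grasp; the last joint's range is limited). The gripper opens to 87 mm and grips with 3 to 60 N. Pads are 19 mm wide; open, the fingers measure 117 mm over their backs; the gripper's body (75 mm by 190 mm) begins 51 mm behind the grasp point.
Start: joints at [-61.1, 22.042, 0.453, 0, -68.411, -14.817], TCP at [0.152, -0.606, 0.245] pointing down, gripper open.
Joint ranges: [-179.83, 179.83], [-69.29, 118.12], [-61.27, 80.66], [-181.25, 117.63], [-171.15, -9.14], [-177.46, 177.46]. Speed limits (degrees/s): [159.86, 159.86, 180, 180, 180, 180].

### API

Orientations are given as a 3x3 rotation matrix whose columns are the frame's x, y, z axes.
In Python, from station import r gives the robot as it stands.
- The arm moves only by the tool apply_moves, never from a script. Its argument "plan" is a list of rows, each an object with "grip": the opening, from 0 (shut) to 1 (fully open); "offset": the shift along the tool's x, y, z in cm, a list of three; "spin": the turn about the tool's z in rad. A call has 1 to 5 rows; each row is the pose to reach, as a shift and turn from the pose commanded when the call began, along the tool's axes at that moment; what a row does not reach only later rows make up. A row lasts 1/10 s, in which the tool goes at most 50 mm and 8.59 degrees, less where a joint would pass 70% of its speed; a pose out of reach is approached as far as the arm can. A call with a gripper value outside its range is refused whole. The fingers move at their own pace and stop on an object; the grip force is fixed at half the most. Time passes only in rows, so rows that repeat a pose let the fingers close. It gives the time, the measured TCP pose, the force, the opening and the grip force at its end, in the units of the state.
- r.sense(): the state, without advancing time (a new reading comes with each control period).
- r.capture(name): name is "scene" or "top" or "wrist"; returns a dict with "img" (384x512x3 uint8, blue, green, red), "depth" (384x512 float32, m along the optical axis (not along the pixel's ray), 0 where there is no reading), "mtx" (3x3 intrinsics, pixels), "R" (3x3) and "t" (3): a world point X has camera coordinates R X + t. Camera axes: x right, y down, z forward; pixel columns grow to the right and rows downward; lengths in m; the calibration is good to about 2 mm. A picture is of the moment at which its call begins.
- r.finish_job(): hands the job in; it is judged then, once.
The state is a dict: "time_s": time; "joints": joint angles; "joint_velocities": joint speeds; "effort": joint torques, N m; "tcp_pos": TCP position; "ee_rot": TCP orientation; "wrist_force": force on the tool from outside, world axes, zero at the start; "moment": the same for the moment, N m; "gripper_width": opening from 0.0 (shut) to 1.0 (fully open); "gripper_force": force on a finger pad.
Only numpy, scipy, OpenCV 4.12 (cv2) and the standard library are available. Lean on these libraries where they do the work, as an engineer would, in place of code of your own. Each camera call takes 0.05 s, during which the arm holds its last target. There are 200 camera calls.

### The job

The cover of the button-polishing drum has had its first pass and its four black bar knobs are each still a part turn short. Give it the last pass, in star order: turn one knob clockwise until it is home at its stop, with its bar pointing at the middle of the cover, then the knob straight opposite it, and only then the other two.

Things in the scene. Friction and masses are not known exactly. Their poses are not given: they have to be found in the camera images.
- drum: Upright grey polishing drum, 240 mm across, fixed to the bench, with a flat round aluminium cover, its top face 108 mm above the bench. Origin: centre of the underside, on the bench; z up. Four equal black bar knobs stand on the cover, 85 mm from the drum's axis: a on its +x side, b +y, c -x, d -y. At the middle stands a round steel lifting knob (30 mm wide, 22 mm tall, not to be turned).
- knob_a (a joint): Black bar knob on a 26 mm steel hub: upright bar 50 mm long, 14 mm wide, from 117 to 149 mm above the bench; grip across the 14 mm, about 140 mm up. Value: its turn, rad, growing clockwise from above; at 1.40 it is home on a hard stop, bar pointing at the drum's axis; below that the bar is (1.40 - value) counter-clockwise of that line. Stiff (0.12 N m), stays put; starts 0.35 to 0.70.
- knob_b (a joint): Turn of bar knob b (on its +y side), rad: same shape, height, sense, stop at 1.40, stiffness and starting range as knob_a, with its bar's angle reckoned from its own line to the drum's axis.
- knob_c (a joint): Turn of bar knob c (on its -x side, straight opposite knob a), rad: same shape, height, sense, stop at 1.40, stiffness and starting range as knob_a, with its bar's angle reckoned from its own line to the drum's axis.
- knob_d (a joint): Turn of bar knob d (on its -y side, straight opposite knob b), rad: same shape, height, sense, stop at 1.40, stiffness and starting range as knob_a, with its bar's angle reckoned from its own line to the drum's axis.
Mind the look-alikes: they are no part of the job. There is more than one size of the drum; the one meant has the size given above.

How it is judged:
By the outcome, as a careful person would: the job done as asked, in the order asked, and still so for the second after the job is handed in, with the robot touching nothing.
It also fails if it takes over 64 s, if anything falls off the work surface, if the arm or the gripper's body presses on something with over 40 N, if the wrist force passes 120 N, or if a joint passes its speed limit or range.

## Working session

There is one attempt and no reset: what is moved stays moved. The work goes in short steps, Python scripts to look and compute and a tool call to move; the robot and the scene stay as the last step left them, time stands still between calls to the robot, and variables do not carry over. Pictures are saved under pics/ and viewed, at most 10 in all, crops included, and the job is handed in when it is done.

Besides the shell and the picture viewer there is one more tool, called after ">>>" by a JSON object that holds its "method" and its "body". apply_moves: Moves the arm, as the interface text tells. Its arguments: {"type":"object","properties":{"plan":{"type":"array"}},"required":["plan"]}

```bash
ls; mkdir -p pics; python3 - <<'E'
from station import r
import cv2,numpy as np
for n in("scene","top"):
    c=r.capture(n);np.savez(n+'.npz',**c);cv2.imwrite(f'pics/{n}1.png',c["img"])
print(r.sense())
E
```

```text
pics
{'time_s': 0.1, 'joints': array([-6.11001576e+01,  2.20876144e+01,  3.88468384e-01, -2.55651878e-02,
       -6.84122662e+01, -1.48150652e+01]), 'joint_velocities': array([-0.00859219, -0.14205253,  0.21013665,  0.17391468, -0.05372471,
        0.05995628]), 'effort': array([-6.65426728e-05, -3.91690314e+01,  1.87936467e+01,  4.23198581e+00,
        1.34654786e-02, -7.20559501e-05]), 'tcp_pos': array([ 0.15198268, -0.60573088,  0.24356093]), 'ee_rot': array([[-9.69976715e-01, -2.43197122e-01, -5.76495880e-04],
       [-2.43197786e-01,  9.69974853e-01,  1.90283241e-03],
       [ 9.64231409e-05,  1.98590565e-03, -9.99998023e-01]]), 'wrist_force': array([ 0.16586624, -0.14123944,  0.49348189]), 'moment': array([-0.01260584, -0.00306904, -0.05148464]), 'gripper_force': 0.0, 'gripper_width': 1.0038361216240137}
```

View pics/top1.png

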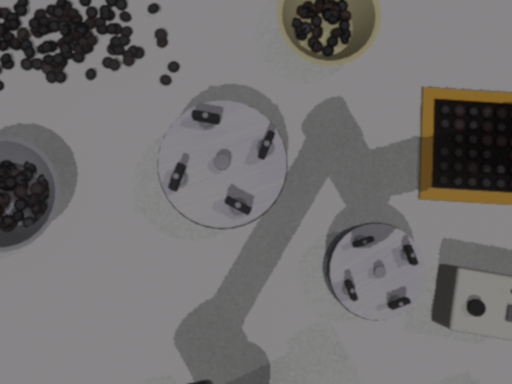

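View pics/scene1.png

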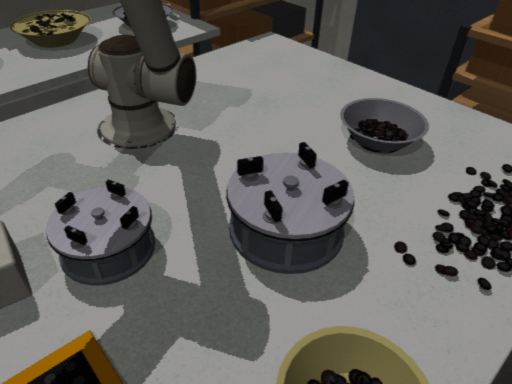

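Candidates in the top view: the drum at (222,163) and the one at (378,271). I'll measure both diameters and crop the larger one.

```bash
cat > m.py <<'E'
import numpy as np,cv2
def pts(c):
    d=c["depth"];v,u=np.indices(d.shape);p=np.stack([u,v,np.ones_like(u)],-1)@np.linalg.inv(c["mtx"]).T*d[...,None]
    return (p-c["t"])@c["R"]
def knobs(c,ctr,lo=.138,hi=.16,rr=(.06,.12)):
    P=pts(c);m=(P[...,2]>lo)&(P[...,2]<hi)&(c["depth"]>0);q=np.hypot(P[...,0]-ctr[0],P[...,1]-ctr[1])
    m&=(q<rr[1])&(q>rr[0]);n,l,s,_=cv2.connectedComponentsWithStats(m.astype(np.uint8))
    o=[]
    for i in range(1,n):
        if s[i,4]<30: continue
        x=P[l==i];(cx,cy),(w,h),a=cv2.minAreaRect((x[:,:2]*1000).astype(np.float32))
        if w<h: a+=90
        k=np.array([cx,cy])/1000; b=np.degrees(np.arctan2(*(k-ctr)[::-1]))
        o.append((k,(w,h),a%180,b,(a-b)%180,s[i,4],np.median(x[:,2])))
    return o
E
python3 - <<'E'
from m import *
c=np.load('top.npz');P=pts(c)
for z in [(170,215),(380,250),(222,163),(378,271)]:print(z,P[z[1],z[0]])
for u,v in[(222,163),(378,271)]:
    C=P[v,u];z=P[...,2];m=(abs(z-.108)<.012)&(np.hypot(P[...,0]-C[0],P[...,1]-C[1])<.15)
    (cx,cy),(w,h),_=cv2.fitEllipse(cv2.convexHull((P[m][:,:2]*1000).astype(np.float32)))
    print(u,v,cx,cy,w,h,np.median(z[m]))
    for k in knobs(c,np.array([cx,cy])/1000):print(*k)
cv2.imwrite('pics/crop.png',cv2.resize(c["img"][90:240,150:300],None,fx=4,fy=4,interpolation=cv2.INTER_CUBIC))
E
```

```text
(170, 215) [ 0.45084126  0.11975757 -0.00222311]
(380, 250) [ 0.38429031 -0.29166837  0.07960874]
(222, 163) [0.54064697 0.00787974 0.1302241 ]
(378, 271) [ 0.34635912 -0.28158141  0.0983277 ]
222 163 543.0800170898438 9.294607162475586 239.97808837890625 242.921630859375 0.1079516108265917
[0.6235636  0.03915384] (49.81330490112305, 15.035181999206543) 79.89627838134766 20.354743162497922 59.54153521884973 240 0.14853326303461117
[ 0.57356702 -0.07014124] (13.924415588378906, 50.45711135864258) 157.1991958618164 -69.00349759564723 46.202693457463624 225 0.1484042507487875
[0.51431555 0.08898862] (14.135360717773438, 49.882442474365234) 160.1540069580078 109.84635434761316 50.307652610394655 240 0.14835110918153377
[ 0.46433563 -0.02033517] (49.560882568359375, 14.065295219421387) 63.09088897705078 -159.37978524938546 42.470674226436245 229 0.1487207046714691
378 271 345.2002868652344 -283.878662109375 141.49920654296875 144.68992614746094 0.11177175995402512
```

View pics/crop.png

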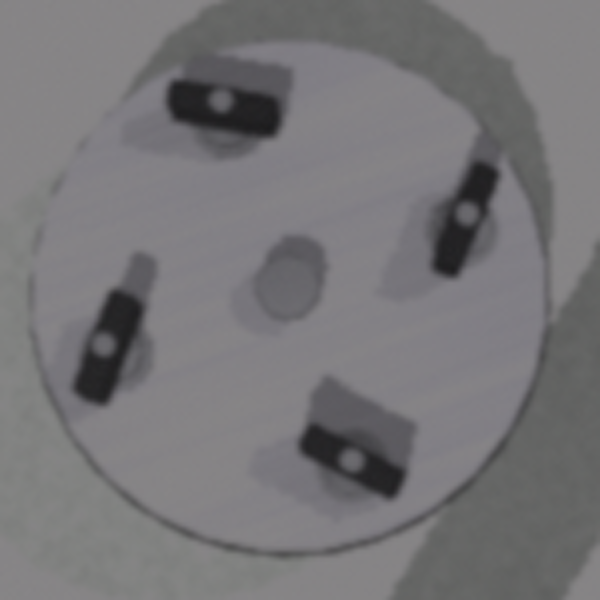

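The drum at (222,163) is the one meant. It measures 240 mm across with its cover at 108 mm; the one at (378,271) measures only about 142 mm. In the crop, the bars are at about (465,220), (353,460), (222,107) and (107,345), with the lifting knob at (290,285). I'll go a (bearing 20°), then the opposite knob (-159°), then the other two.

```bash
cat >> m.py <<'E'
def plan(pos,yaw,tgt,tyaw,n):
    """tool-down moves in n calls; yaw = angle of tool y axis; prints offset cm in tool axes & spin rad per call"""
    pos=np.array(pos,float);tgt=np.array(tgt,float);st=(tgt-pos)/n;s=np.radians((yaw-tyaw)/n)
    for i in range(n):
        a=np.radians(yaw)-s*i;Y=np.array([np.cos(a),np.sin(a),0]);X=np.array([Y[1],-Y[0],0])*-1
        X=np.cross(Y,[0,0,-1]);o=np.array([X@st,Y@st,-st[2]])*100
        print(o.round(2),round(s,3))
def now(s):
    R=s["ee_rot"];return s["tcp_pos"],np.degrees(np.arctan2(R[1,1],R[0,1]))
E
python3 - <<'E'
from m import *
from station import r
p,y=now(r.sense());print(p,y)
plan([.152,-.606,.245],y,[.6236,.0392,.245],169.9,4)
E
```

```text
[ 0.15198268 -0.60573088  0.24356093] 104.07534255477185
[-15.36  12.78  -0.  ] -0.287
[-18.35   7.9   -0.  ] -0.287
[-19.84   2.38  -0.  ] -0.287
[-19.7   -3.33  -0.  ] -0.287
```

>>> {"method": "apply_moves", "body": {"plan": [{"grip": 0.7,"offset": [-3.07,2.56,0],"spin": -0.057},{"grip": 0.7,"offset": [-6.14,5.11,0],"spin": -0.115},{"grip": 0.7,"offset": [-9.22,7.67,0],"spin": -0.172},{"grip": 0.7,"offset": [-12.29,10.22,0],"spin": -0.23},{"grip": 0.7,"offset": [-15.36,12.78,0],"spin": -0.287}]}}

```text
time_s: 0.6
tcp_pos: [0.2705, -0.4433, 0.2441]
ee_rot: [[-0.86, -0.51, -0.0], [-0.51, 0.86, 0.001], [0.0, 0.001, -1.0]]
wrist_force: [0.4, -0.4, 0.8]
gripper_width: 0.715
gripper_force: 0.0
```

>>> {"method": "apply_moves", "body": {"plan": [{"grip": 0.7,"offset": [-3.67,1.58,0],"spin": -0.057},{"grip": 0.7,"offset": [-7.34,3.16,0],"spin": -0.115},{"grip": 0.7,"offset": [-11.01,4.74,0],"spin": -0.172},{"grip": 0.7,"offset": [-14.68,6.32,0],"spin": -0.23},{"grip": 0.7,"offset": [-18.35,7.9,0],"spin": -0.287}]}}

```text
time_s: 1.1
tcp_pos: [0.3884, -0.282, 0.2443]
ee_rot: [[-0.681, -0.733, -0.0], [-0.733, 0.681, 0.0], [0.0, 0.0, -1.0]]
wrist_force: [1.2, 0.6, 0.7]
gripper_width: 0.698
gripper_force: 0.0
```

>>> {"method": "apply_moves", "body": {"plan": [{"grip": 0.7,"offset": [-3.97,0.48,0],"spin": -0.057},{"grip": 0.7,"offset": [-7.94,0.95,0],"spin": -0.115},{"grip": 0.7,"offset": [-11.9,1.43,0],"spin": -0.172},{"grip": 0.7,"offset": [-15.87,1.9,0],"spin": -0.23},{"grip": 0.7,"offset": [-19.84,2.38,0],"spin": -0.287}]}}

```text
time_s: 1.6
tcp_pos: [0.5064, -0.1207, 0.2443]
ee_rot: [[-0.445, -0.895, -0.001], [-0.895, 0.445, 0.0], [0.0, 0.001, -1.0]]
wrist_force: [0.3, -0.9, -0.5]
gripper_width: 0.697
gripper_force: 0.0
```

>>> {"method": "apply_moves", "body": {"plan": [{"grip": 0.7,"offset": [-3.94,-0.67,0],"spin": -0.057},{"grip": 0.7,"offset": [-7.88,-1.33,0],"spin": -0.115},{"grip": 0.7,"offset": [-11.82,-2.0,0],"spin": -0.172},{"grip": 0.7,"offset": [-15.76,-2.66,0],"spin": -0.23},{"grip": 0.7,"offset": [-19.7,-3.33,0],"spin": -0.287}]}}

```text
time_s: 2.1
tcp_pos: [0.6243, 0.0404, 0.244]
ee_rot: [[-0.174, -0.985, -0.001], [-0.985, 0.174, -0.0], [0.0, 0.001, -1.0]]
wrist_force: [1.4, -0.3, -0.6]
gripper_width: 0.7
gripper_force: 0.0
```

Very accurate. A close look with the wrist camera.

```bash
python3 - <<'E'
from m import *
from station import r
c=r.capture("wrist");cv2.imwrite('pics/w1.png',c["img"])
C=np.array([.5439,.0094])
for k in knobs(c,C):print(*k)
print(*now(r.sense()))
E
```

```text
[ 0.57618115 -0.0693891 ] (14.453123092651367, 49.96051788330078) 157.62477111816406 -67.72030390890897 45.34507502707305 1674 0.14880295157809717
[ 0.46757028 -0.01969873] (49.90771484375, 14.37898063659668) 63.07094955444336 -159.13194502174298 42.20289457618634 1844 0.1483884090195509
[0.62610327 0.03948729] (49.50717544555664, 13.876099586486816) 80.32832336425781 20.103174103923184 60.22514926033463 1074 0.1488718509864358
[0.51681097 0.08867486] (13.9422025680542, 50.37385177612305) 162.76992797851562 108.86581994428218 53.904108034233445 997 0.14841255152539606
[0.6278824  0.04454879 0.24313901] 170.31790957123425
```

View pics/w1.png

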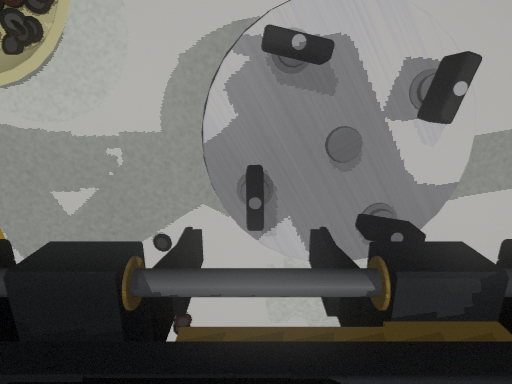

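The wrist view shows the knob a bar at (255,198), between the open fingers as hoped. The arm was still settling when I took it, so I'll hold and re-measure.

>>> {"method": "apply_moves", "body": {"plan": [{"grip": 0.7,"offset": [0,0,3],"spin": 0},{"grip": 0.7,"offset": [0,0,3],"spin": 0},{"grip": 0.7,"offset": [0,0,3],"spin": 0},{"grip": 0.7,"offset": [0,0,3],"spin": 0}]}}

```text
time_s: 2.55
tcp_pos: [0.6243, 0.0385, 0.2159]
ee_rot: [[-0.176, -0.984, 0.002], [-0.984, 0.176, -0.0], [-0.0, -0.002, -1.0]]
wrist_force: [-1.2, 0.3, -0.2]
gripper_width: 0.702
gripper_force: 0.0
```

```bash
python3 - <<'E'
from m import *
from station import r
c=r.capture("wrist")
C=np.array([.545,.0095])
for k in knobs(c,C):print(*k)
p,y=now(r.sense());print(p,y)
plan([.6236,.0392,.215],y,[.6245,.0393,.139],170.2,1)
E
```

```text
[ 0.5762486  -0.06940446] (14.631113052368164, 49.87382125854492) 157.2411880493164 -68.39490821600552 45.636096265321925 2205 0.14885726722764697
[ 0.46712482 -0.01965451] (50.30342102050781, 15.451970100402832) 62.58182907104492 -159.47536092819936 42.05718999924429 2461 0.1483097584985353
[0.62638025 0.03942573] (49.781681060791016, 13.636772155761719) 80.10279846191406 20.189845889892002 59.912952572022064 1297 0.1488772479579327
[0.52736859 0.07861434] (4.100486755371094, 24.263134002685547) 169.9918441772461 104.31119620414198 65.68064797310412 106 0.14055433905034637
[0.62434477 0.03850747 0.21611892] 169.83253391867828
[-0.03 -0.09  7.6 ] -0.006
```

>>> {"method": "apply_moves", "body": {"plan": [{"grip": 0.7,"offset": [0,-0.14,2.4],"spin": 0},{"grip": 0.7,"offset": [0,-0.14,4.8],"spin": 0},{"grip": 0.7,"offset": [0,-0.14,6.2],"spin": 0},{"grip": 0.7,"offset": [0,-0.14,7.2],"spin": 0},{"grip": 0.7,"offset": [0,-0.14,7.2],"spin": 0}]}}

```text
time_s: 3.1
tcp_pos: [0.6248, 0.0384, 0.1418]
ee_rot: [[-0.176, -0.984, -0.002], [-0.984, 0.176, -0.001], [0.001, 0.002, -1.0]]
wrist_force: [0.2, -0.3, -0.0]
gripper_width: 0.7
gripper_force: 0.0
```

>>> {"method": "apply_moves", "body": {"plan": [{"grip": 0.3,"offset": [0,0,0],"spin": 0},{"grip": 0.1,"offset": [0,0,0],"spin": 0},{"grip": 0.0,"offset": [0,0,0],"spin": 0},{"grip": 0.0,"offset": [0,0,0],"spin": 0},{"grip": 0.0,"offset": [0,0,0],"spin": 0}]}}

```text
time_s: 3.6
tcp_pos: [0.6254, 0.0387, 0.1429]
ee_rot: [[-0.176, -0.984, 0.001], [-0.984, 0.176, 0.0], [-0.0, -0.001, -1.0]]
wrist_force: [-0.1, -0.0, -0.4]
gripper_width: 0.329
gripper_force: 0.0
```

```bash
python3 - <<'E'
from m import *
from station import r
s=r.sense();print(*now(s),s["wrist_force"],s["moment"],s["gripper_width"],s["gripper_force"])
E
```

```text
[0.62536938 0.03874722 0.14291552] 169.85783348812026 [-0.06682229 -0.02698161 -0.37638047] [ 0.02194635  0.0634215  -0.06041717] 0.3294120054056263 0.0
```

>>> {"method": "apply_moves", "body": {"plan": [{"grip": 0.0,"offset": [0,0,0],"spin": 0},{"grip": 0.0,"offset": [0,0,0],"spin": 0},{"grip": 0.0,"offset": [0,0,0],"spin": 0},{"grip": 0.0,"offset": [0,0,0],"spin": 0},{"grip": 0.0,"offset": [0,0,0],"spin": 0}]}}

```text
time_s: 4.1
tcp_pos: [0.6249, 0.0387, 0.1426]
ee_rot: [[-0.176, -0.984, -0.001], [-0.984, 0.176, -0.0], [0.0, 0.001, -1.0]]
wrist_force: [-2.4, 0.2, 1.9]
gripper_width: 0.157
gripper_force: 30.0
```

```bash
python3 - <<'E'
from m import *
from station import r
s=r.sense();print(*now(s),s["wrist_force"],s["moment"],s["gripper_width"],s["gripper_force"])
E
```

```text
[0.62488877 0.03872995 0.14259894] 169.86159825673263 [-2.42680783  0.22371198  1.92908806] [0.22685645 0.72188608 0.04329509] 0.15712459574052154 29.999918402172625
```

>>> {"method": "apply_moves", "body": {"plan": [{"grip": 0,"offset": [0,0,0],"spin": 0.06},{"grip": 0,"offset": [0,0,0],"spin": 0.12},{"grip": 0,"offset": [0,0,0],"spin": 0.18},{"grip": 0,"offset": [0,0,0],"spin": 0.24},{"grip": 0,"offset": [0,0,0],"spin": 0.3}]}}

```text
time_s: 4.6
tcp_pos: [0.6248, 0.0388, 0.1426]
ee_rot: [[-0.461, -0.887, -0.001], [-0.887, 0.461, -0.0], [0.001, 0.001, -1.0]]
wrist_force: [-2.4, 1.7, 1.7]
gripper_width: 0.161
gripper_force: 30.0
```

>>> {"method": "apply_moves", "body": {"plan": [{"grip": 0,"offset": [0,0,0],"spin": 0.06},{"grip": 0,"offset": [0,0,0],"spin": 0.12},{"grip": 0,"offset": [0,0,0],"spin": 0.18},{"grip": 0,"offset": [0,0,0],"spin": 0.24},{"grip": 0,"offset": [0,0,0],"spin": 0.3}]}}

```text
time_s: 5.1
tcp_pos: [0.6246, 0.0389, 0.1426]
ee_rot: [[-0.703, -0.712, -0.001], [-0.712, 0.703, 0.0], [0.001, 0.001, -1.0]]
wrist_force: [-2.8, 2.1, 3.0]
gripper_width: 0.16
gripper_force: 30.0
```

>>> {"method": "apply_moves", "body": {"plan": [{"grip": 0,"offset": [0,0,0],"spin": 0.06},{"grip": 0,"offset": [0,0,0],"spin": 0.12},{"grip": 0,"offset": [0,0,0],"spin": 0.18},{"grip": 0,"offset": [0,0,0],"spin": 0.24},{"grip": 0,"offset": [0,0,0],"spin": 0.3}]}}

```text
time_s: 5.6
tcp_pos: [0.6245, 0.039, 0.1426]
ee_rot: [[-0.881, -0.472, -0.001], [-0.472, 0.881, 0.0], [0.001, 0.001, -1.0]]
wrist_force: [-2.3, 1.5, 1.9]
gripper_width: 0.159
gripper_force: 30.0
```

```bash
python3 - <<'E'
from m import *
from station import r
s=r.sense();print(*now(s),s["wrist_force"],s["moment"],s["gripper_width"],s["gripper_force"])
E
```

```text
[0.62454193 0.03901069 0.14259734] 118.1762562795786 [-2.29232186  1.52593924  1.85642459] [0.61294286 1.02082846 0.14145514] 0.15932572853490104 29.99802325386554
```

>>> {"method": "apply_moves", "body": {"plan": [{"grip": 0,"offset": [0,0,0],"spin": 0.05},{"grip": 0,"offset": [0,0,0],"spin": 0.1},{"grip": 0,"offset": [0,0,0],"spin": 0.14},{"grip": 0,"offset": [0,0,0],"spin": 0.17},{"grip": 0,"offset": [0,0,0],"spin": 0.2}]}}

```text
time_s: 6.1
tcp_pos: [0.6246, 0.0391, 0.1426]
ee_rot: [[-0.957, -0.291, -0.001], [-0.291, 0.957, -0.0], [0.001, 0.0, -1.0]]
wrist_force: [-3.8, 2.3, 2.7]
gripper_width: 0.162
gripper_force: 30.0
```

```bash
python3 - <<'E'
from m import *
from station import r
s=r.sense();print(*now(s),s["wrist_force"],s["moment"],s["gripper_width"],s["gripper_force"])
E
```

```text
[0.62461224 0.03912785 0.14261044] 106.9037194777014 [-3.78286363  2.30367079  2.73552095] [0.71501806 1.09500939 0.71195975] 0.1624339067235294 30.010866983793676
```

Stop reached: the moment jumped from 0.14 to 0.71 N m. Release and lift, and look.

>>> {"method": "apply_moves", "body": {"plan": [{"grip": 0.5,"offset": [0,0,0],"spin": 0},{"grip": 0.5,"offset": [0,0,0],"spin": 0},{"grip": 0.5,"offset": [0,0,0],"spin": 0},{"grip": 0.5,"offset": [0,0,0],"spin": 0},{"grip": 0.5,"offset": [0,0,0],"spin": 0}]}}

```text
time_s: 6.6
tcp_pos: [0.6254, 0.0385, 0.1425]
ee_rot: [[-0.957, -0.289, 0.0], [-0.289, 0.957, -0.0], [-0.0, -0.0, -1.0]]
wrist_force: [0.4, -1.0, 0.4]
gripper_width: 0.474
gripper_force: 0.0
```

>>> {"method": "apply_moves", "body": {"plan": [{"grip": 0.5,"offset": [0,0,-2],"spin": 0},{"grip": 0.5,"offset": [0,0,-5],"spin": 0},{"grip": 0.5,"offset": [0,0,-7],"spin": 0},{"grip": 0.5,"offset": [0,0,-7],"spin": 0},{"grip": 0.5,"offset": [0,0,-7],"spin": 0}]}}

```text
time_s: 7.1
tcp_pos: [0.625, 0.0387, 0.2124]
ee_rot: [[-0.957, -0.289, 0.0], [-0.289, 0.957, 0.001], [-0.0, 0.001, -1.0]]
wrist_force: [0.2, 0.1, -0.3]
gripper_width: 0.499
gripper_force: 0.0
```

```bash
python3 - <<'E'
from m import *
from station import r
c=r.capture("wrist")
C=np.array([.545,.0095])
for k in knobs(c,C):print(*k)
p,y=now(r.sense());print(p,y)
plan([.625,.0392,.213],y,[.4653,-.0199,.213],152.9,1)
E
```

```text
[0.51684576 0.08957679] (14.639222145080566, 49.99485778808594) 160.59056091308594 109.37118808498239 51.219372828103545 2163 0.14870856782674532
[ 0.57578357 -0.0691853 ] (14.637177467346191, 49.948848724365234) 157.27842712402344 -68.6333761595034 45.91180328352684 2117 0.14875507220506362
[0.62546637 0.03960901] (49.459999084472656, 14.003865242004395) 20.379552841186523 20.514910414923435 179.8646424262631 1348 0.14892006475892475
[0.6245864  0.03860756 0.21147369] 106.80938668316932
[17.   -1.04 -0.  ] -0.804
```

Knob a is home: the bar is 0.1° off radial. Now its opposite, c.

>>> {"method": "apply_moves", "body": {"plan": [{"grip": 0.5,"offset": [3.4,-0.2,0],"spin": -0.1},{"grip": 0.5,"offset": [6.8,-0.42,0],"spin": -0.2},{"grip": 0.5,"offset": [10.2,-0.63,0],"spin": -0.3},{"grip": 0.5,"offset": [13.6,-0.84,0],"spin": -0.4},{"grip": 0.5,"offset": [17,-1.04,0],"spin": -0.5}]}}

```text
time_s: 7.65
tcp_pos: [0.4633, -0.0212, 0.211]
ee_rot: [[-0.698, -0.716, -0.003], [-0.716, 0.698, -0.001], [0.003, 0.002, -1.0]]
wrist_force: [-0.1, -0.6, 0.4]
gripper_width: 0.499
gripper_force: 0.0
```

>>> {"method": "apply_moves", "body": {"plan": [{"grip": 0.5,"offset": [0,0,0],"spin": -0.1},{"grip": 0.5,"offset": [0,0,0],"spin": -0.2},{"grip": 0.5,"offset": [0,0,0],"spin": -0.304},{"grip": 0.5,"offset": [0,0,0],"spin": -0.304},{"grip": 0.5,"offset": [0,0,0],"spin": -0.304}]}}

```text
time_s: 8.15
tcp_pos: [0.465, -0.0206, 0.2117]
ee_rot: [[-0.458, -0.889, -0.002], [-0.889, 0.458, -0.0], [0.001, 0.002, -1.0]]
wrist_force: [0.4, 0.3, 0.2]
gripper_width: 0.503
gripper_force: 0.0
```

```bash
python3 - <<'E'
from m import *
from station import r
c=r.capture("wrist");C=np.array([.545,.0095])
for k in knobs(c,C):print(*k)
print(*now(r.sense()))
E
```

```text
[ 0.46646048 -0.0201141 ] (49.44003677368164, 14.005453109741211) 63.13895797729492 -159.34055606695657 42.47951404425149 1347 0.14890522726980443
[ 0.57532806 -0.06938301] (14.322331428527832, 50.16451644897461) 157.8158721923828 -68.96980100315518 46.78567319553798 1602 0.14871862930902677
[ 0.46516413 -0.02057692  0.21181625] 152.78715668169934
```

>>> {"method": "apply_moves", "body": {"plan": [{"grip": 0.5,"offset": [0,0,2.4],"spin": 0},{"grip": 0.5,"offset": [0,0,4.8],"spin": 0},{"grip": 0.5,"offset": [0,0,6.2],"spin": 0},{"grip": 0.5,"offset": [0,0,7.0],"spin": 0},{"grip": 0.3,"offset": [0,0,7.0],"spin": 0}]}}

```text
time_s: 8.7
tcp_pos: [0.4649, -0.0207, 0.1415]
ee_rot: [[-0.456, -0.89, -0.003], [-0.89, 0.456, -0.001], [0.002, 0.002, -1.0]]
wrist_force: [0.1, 0.6, 0.3]
gripper_width: 0.463
gripper_force: 0.0
```

>>> {"method": "apply_moves", "body": {"plan": [{"grip": 0.0,"offset": [0,0,0],"spin": 0},{"grip": 0.0,"offset": [0,0,0],"spin": 0},{"grip": 0.0,"offset": [0,0,0],"spin": 0},{"grip": 0.0,"offset": [0,0,0],"spin": 0},{"grip": 0.0,"offset": [0,0,0],"spin": 0}]}}

```text
time_s: 9.2
tcp_pos: [0.4656, -0.0203, 0.1432]
ee_rot: [[-0.456, -0.89, 0.001], [-0.89, 0.456, 0.0], [-0.001, -0.0, -1.0]]
wrist_force: [-2.5, 2.7, 4.0]
gripper_width: 0.16
gripper_force: 30.0
```

>>> {"method": "apply_moves", "body": {"plan": [{"grip": 0.0,"offset": [0,0,0],"spin": 0},{"grip": 0.0,"offset": [0,0,0],"spin": 0}]}}

```text
time_s: 9.4
tcp_pos: [0.4656, -0.0203, 0.1432]
ee_rot: [[-0.456, -0.89, 0.0], [-0.89, 0.456, 0.0], [-0.001, -0.0, -1.0]]
wrist_force: [-2.0, 3.2, 6.6]
gripper_width: 0.157
gripper_force: 30.0
```

>>> {"method": "apply_moves", "body": {"plan": [{"grip": 0,"offset": [0,0,0],"spin": 0.06},{"grip": 0,"offset": [0,0,0],"spin": 0.12},{"grip": 0,"offset": [0,0,0],"spin": 0.18},{"grip": 0,"offset": [0,0,0],"spin": 0.24},{"grip": 0,"offset": [0,0,0],"spin": 0.3}]}}

```text
time_s: 9.9
tcp_pos: [0.4656, -0.0202, 0.1432]
ee_rot: [[-0.699, -0.715, 0.0], [-0.715, 0.699, 0.0], [-0.0, -0.0, -1.0]]
wrist_force: [-3.1, 3.7, 5.8]
gripper_width: 0.162
gripper_force: 30.0
```

>>> {"method": "apply_moves", "body": {"plan": [{"grip": 0,"offset": [0,0,0],"spin": 0.06},{"grip": 0,"offset": [0,0,0],"spin": 0.12},{"grip": 0,"offset": [0,0,0],"spin": 0.18},{"grip": 0,"offset": [0,0,0],"spin": 0.24},{"grip": 0,"offset": [0,0,0],"spin": 0.3}]}}

```text
time_s: 10.4
tcp_pos: [0.4655, -0.0202, 0.1431]
ee_rot: [[-0.879, -0.476, 0.0], [-0.476, 0.879, 0.0], [-0.0, 0.0, -1.0]]
wrist_force: [-2.7, 3.4, 6.2]
gripper_width: 0.158
gripper_force: 30.0
```

>>> {"method": "apply_moves", "body": {"plan": [{"grip": 0,"offset": [0,0,0],"spin": 0.05},{"grip": 0,"offset": [0,0,0],"spin": 0.1},{"grip": 0,"offset": [0,0,0],"spin": 0.14},{"grip": 0,"offset": [0,0,0],"spin": 0.17},{"grip": 0,"offset": [0,0,0],"spin": 0.2}]}}

```text
time_s: 10.9
tcp_pos: [0.4654, -0.0202, 0.1431]
ee_rot: [[-0.955, -0.296, -0.0], [-0.296, 0.955, -0.0], [0.0, -0.0, -1.0]]
wrist_force: [-3.1, 3.1, 6.1]
gripper_width: 0.163
gripper_force: 30.0
```

```bash
python3 - <<'E'
from m import *
from station import r
s=r.sense();print(*now(s),s["wrist_force"],s["moment"],s["gripper_width"],s["gripper_force"])
E
```

```text
[ 0.46535705 -0.02023037  0.14313163] 107.18870336187224 [-3.05177205  3.09617956  6.13275253] [0.97876202 1.03517265 0.6828141 ] 0.16306092830159527 30.01259389333427
```

Same stop signature (0.68 N m). Release, lift and check.

>>> {"method": "apply_moves", "body": {"plan": [{"grip": 0.5,"offset": [0,0,0],"spin": 0},{"grip": 0.5,"offset": [0,0,0],"spin": 0},{"grip": 0.5,"offset": [0,0,0],"spin": 0},{"grip": 0.5,"offset": [0,0,0],"spin": 0},{"grip": 0.5,"offset": [0,0,0],"spin": 0}]}}

```text
time_s: 11.4
tcp_pos: [0.4655, -0.0206, 0.1424]
ee_rot: [[-0.956, -0.293, -0.0], [-0.293, 0.956, -0.0], [0.0, -0.0, -1.0]]
wrist_force: [-0.4, -0.7, -0.6]
gripper_width: 0.477
gripper_force: 0.0
```

>>> {"method": "apply_moves", "body": {"plan": [{"grip": 0.5,"offset": [0,0,-2],"spin": 0},{"grip": 0.5,"offset": [0,0,-5],"spin": 0},{"grip": 0.5,"offset": [0,0,-7],"spin": 0},{"grip": 0.5,"offset": [0,0,-7],"spin": 0},{"grip": 0.5,"offset": [0,0,-7],"spin": 0}]}}

```text
time_s: 11.9
tcp_pos: [0.4653, -0.0205, 0.2124]
ee_rot: [[-0.956, -0.293, 0.0], [-0.293, 0.956, 0.001], [-0.0, 0.0, -1.0]]
wrist_force: [-0.5, 0.7, 0.0]
gripper_width: 0.502
gripper_force: 0.0
```

```bash
python3 - <<'E'
from m import *
from station import r
c=r.capture("wrist")
C=np.array([.545,.0095])
for k in knobs(c,C):print(*k)
p,y=now(r.sense());print(p,y)
plan([.4653,-.0199,.213],y,[.5747,-.0697,.213],67.3,1)
E
```

```text
[ 0.46587546 -0.01985559] (48.87849807739258, 13.98167610168457) 20.4184513092041 -159.6448983014962 0.06334961070029976 1344 0.1489579737115916
[ 0.46489729 -0.02056939  0.21175799] 107.03910939627289
[-9.   -7.97 -0.  ] 0.694
```

Knob c is home. Next is knob d (bearing -69°).

>>> {"method": "apply_moves", "body": {"plan": [{"grip": 0.5,"offset": [-1.8,-1.59,0],"spin": 0.09},{"grip": 0.5,"offset": [-3.6,-3.19,0],"spin": 0.18},{"grip": 0.5,"offset": [-5.4,-4.78,0],"spin": 0.27},{"grip": 0.5,"offset": [-7.2,-6.38,0],"spin": 0.36},{"grip": 0.5,"offset": [-9.0,-7.97,0],"spin": 0.45}]}}

```text
time_s: 12.45
tcp_pos: [0.5751, -0.0708, 0.2106]
ee_rot: [[-0.988, 0.156, -0.003], [0.156, 0.988, -0.0], [0.003, -0.001, -1.0]]
wrist_force: [0.4, 0.0, 0.2]
gripper_width: 0.502
gripper_force: 0.0
```

>>> {"method": "apply_moves", "body": {"plan": [{"grip": 0.5,"offset": [0,0,0],"spin": 0.08},{"grip": 0.5,"offset": [0,0,0],"spin": 0.16},{"grip": 0.5,"offset": [0,0,0],"spin": 0.244},{"grip": 0.5,"offset": [0,0,0],"spin": 0.244},{"grip": 0.5,"offset": [0,0,0],"spin": 0.244}]}}

```text
time_s: 12.95
tcp_pos: [0.5745, -0.0703, 0.2114]
ee_rot: [[-0.923, 0.384, -0.002], [0.384, 0.923, -0.0], [0.002, -0.001, -1.0]]
wrist_force: [0.1, 0.1, -0.3]
gripper_width: 0.499
gripper_force: 0.0
```

```bash
python3 - <<'E'
from m import *
from station import r
c=r.capture("wrist");C=np.array([.545,.0095])
for k in knobs(c,C):print(*k)
print(*now(r.sense()))
E
```

```text
[ 0.46652759 -0.01969511] (47.634429931640625, 14.240931510925293) 20.3519287109375 -159.59263804354697 179.94456675448447 2033 0.1488509603200337
[0.51832385 0.088715  ] (15.011598587036133, 46.14719009399414) 160.3951873779297 108.61127553943219 51.7839118384975 2550 0.14845442265547304
[ 0.57546655 -0.06922977] (13.842194557189941, 49.323890686035156) 157.78527069091797 -68.84474427815721 46.63001496907518 1369 0.14893569820518984
[0.62512128 0.03950854] (50.470184326171875, 14.261716842651367) 20.620210647583008 20.532886057568604 0.08732459001440418 1410 0.148881262540228
[ 0.57460985 -0.07027632  0.21168295] 67.38270734608203
```

>>> {"method": "apply_moves", "body": {"plan": [{"grip": 0.5,"offset": [0,0,2.4],"spin": 0},{"grip": 0.5,"offset": [0,0,4.8],"spin": 0},{"grip": 0.5,"offset": [0,0,6.2],"spin": 0},{"grip": 0.5,"offset": [0,0,7.0],"spin": 0},{"grip": 0.3,"offset": [0,0,7.0],"spin": 0}]}}

```text
time_s: 13.5
tcp_pos: [0.5743, -0.0703, 0.1414]
ee_rot: [[-0.923, 0.385, -0.003], [0.385, 0.923, -0.0], [0.002, -0.001, -1.0]]
wrist_force: [-0.3, -0.9, -0.3]
gripper_width: 0.465
gripper_force: 0.0
```

>>> {"method": "apply_moves", "body": {"plan": [{"grip": 0.0,"offset": [0,0,0],"spin": 0},{"grip": 0.0,"offset": [0,0,0],"spin": 0},{"grip": 0.0,"offset": [0,0,0],"spin": 0},{"grip": 0.0,"offset": [0,0,0],"spin": 0},{"grip": 0.0,"offset": [0,0,0],"spin": 0}]}}

```text
time_s: 14.0
tcp_pos: [0.5753, -0.0702, 0.1433]
ee_rot: [[-0.923, 0.385, 0.001], [0.385, 0.923, 0.0], [-0.001, 0.001, -1.0]]
wrist_force: [-0.3, 0.1, 3.6]
gripper_width: 0.16
gripper_force: 30.0
```

>>> {"method": "apply_moves", "body": {"plan": [{"grip": 0.0,"offset": [0,0,0],"spin": 0},{"grip": 0.0,"offset": [0,0,0],"spin": 0}]}}

```text
time_s: 14.2
tcp_pos: [0.5753, -0.0702, 0.1432]
ee_rot: [[-0.923, 0.385, 0.001], [0.385, 0.923, -0.0], [-0.001, 0.0, -1.0]]
wrist_force: [-0.9, 1.6, 5.4]
gripper_width: 0.161
gripper_force: 30.0
```

>>> {"method": "apply_moves", "body": {"plan": [{"grip": 0,"offset": [0,0,0],"spin": 0.06},{"grip": 0,"offset": [0,0,0],"spin": 0.12},{"grip": 0,"offset": [0,0,0],"spin": 0.18},{"grip": 0,"offset": [0,0,0],"spin": 0.24},{"grip": 0,"offset": [0,0,0],"spin": 0.3}]}}

```text
time_s: 14.7
tcp_pos: [0.5753, -0.0703, 0.1433]
ee_rot: [[-0.766, 0.643, 0.001], [0.643, 0.766, -0.0], [-0.001, 0.001, -1.0]]
wrist_force: [-0.7, 2.0, 5.0]
gripper_width: 0.159
gripper_force: 30.0
```

>>> {"method": "apply_moves", "body": {"plan": [{"grip": 0,"offset": [0,0,0],"spin": 0.06},{"grip": 0,"offset": [0,0,0],"spin": 0.12},{"grip": 0,"offset": [0,0,0],"spin": 0.18},{"grip": 0,"offset": [0,0,0],"spin": 0.24},{"grip": 0,"offset": [0,0,0],"spin": 0.3}]}}

```text
time_s: 15.2
tcp_pos: [0.5752, -0.0703, 0.1433]
ee_rot: [[-0.542, 0.84, 0.001], [0.84, 0.542, -0.0], [-0.001, 0.001, -1.0]]
wrist_force: [-0.2, 0.4, 3.6]
gripper_width: 0.156
gripper_force: 30.0
```

>>> {"method": "apply_moves", "body": {"plan": [{"grip": 0,"offset": [0,0,0],"spin": 0.06},{"grip": 0,"offset": [0,0,0],"spin": 0.12},{"grip": 0,"offset": [0,0,0],"spin": 0.18},{"grip": 0,"offset": [0,0,0],"spin": 0.23},{"grip": 0,"offset": [0,0,0],"spin": 0.28}]}}

```text
time_s: 15.7
tcp_pos: [0.5752, -0.0705, 0.1433]
ee_rot: [[-0.291, 0.957, 0.001], [0.957, 0.291, -0.001], [-0.001, 0.0, -1.0]]
wrist_force: [-1.2, -1.9, 3.7]
gripper_width: 0.166
gripper_force: 30.0
```

```bash
python3 - <<'E'
from m import *
from station import r
s=r.sense();print(*now(s),s["wrist_force"],s["moment"],s["gripper_width"],s["gripper_force"])
E
```

```text
[ 0.57522261 -0.07048009  0.14326533] 16.923747578302805 [-1.22139268 -1.88079652  3.70566867] [-0.51685982  0.15927458  0.65194133] 0.16554975961304566 30.015194714069366
```

>>> {"method": "apply_moves", "body": {"plan": [{"grip": 0.5,"offset": [0,0,0],"spin": 0},{"grip": 0.5,"offset": [0,0,0],"spin": 0},{"grip": 0.5,"offset": [0,0,0],"spin": 0},{"grip": 0.5,"offset": [0,0,0],"spin": 0},{"grip": 0.5,"offset": [0,0,0],"spin": 0}]}}

```text
time_s: 16.2
tcp_pos: [0.5748, -0.0703, 0.1423]
ee_rot: [[-0.29, 0.957, -0.0], [0.957, 0.29, 0.0], [0.0, -0.0, -1.0]]
wrist_force: [-0.2, -0.6, -0.2]
gripper_width: 0.474
gripper_force: 0.0
```

>>> {"method": "apply_moves", "body": {"plan": [{"grip": 0.5,"offset": [0,0,-2],"spin": 0},{"grip": 0.5,"offset": [0,0,-5],"spin": 0},{"grip": 0.5,"offset": [0,0,-7],"spin": 0},{"grip": 0.5,"offset": [0,0,-7],"spin": 0},{"grip": 0.5,"offset": [0,0,-7],"spin": 0}]}}

```text
time_s: 16.7
tcp_pos: [0.5747, -0.0702, 0.2123]
ee_rot: [[-0.29, 0.957, 0.0], [0.957, 0.29, 0.001], [0.001, 0.0, -1.0]]
wrist_force: [-0.3, 0.5, -0.4]
gripper_width: 0.501
gripper_force: 0.0
```

```bash
python3 - <<'E'
from m import *
from station import r
c=r.capture("wrist")
C=np.array([.545,.0095])
for k in knobs(c,C):print(*k)
p,y=now(r.sense());print(p,y)
plan([.5747,-.0697,.213],y,[.5156,.0889,.213],70.4,1)
E
```

```text
[0.62552478 0.03978041] (49.89836502075195, 14.000802993774414) 20.435028076171875 20.608191372015153 179.82683670415673 1956 0.1489137784399786
[ 0.46620294 -0.01967252] (48.58645248413086, 13.997945785522461) 20.42355728149414 -159.6842653832957 0.10782266478983615 1750 0.14888724078448715
[ 0.57591144 -0.06923187] (13.995708465576172, 49.453834533691406) 110.40352630615234 -68.56420539372114 178.96773169987347 1318 0.14895517422991317
[ 0.57423624 -0.07020904  0.21155042] 16.85781514952416
[16.89 -1.06 -0.  ] -0.934
```

Knob d is home (bar at 110.4°, square to a and c). Last is b.

>>> {"method": "apply_moves", "body": {"plan": [{"grip": 0.5,"offset": [3.4,-0.2,0],"spin": -0.1},{"grip": 0.5,"offset": [6.8,-0.42,0],"spin": -0.2},{"grip": 0.5,"offset": [10.2,-0.63,0],"spin": -0.3},{"grip": 0.5,"offset": [13.6,-0.84,0],"spin": -0.4},{"grip": 0.5,"offset": [16.89,-1.06,0],"spin": -0.5}]}}

```text
time_s: 17.25
tcp_pos: [0.5144, 0.0892, 0.211]
ee_rot: [[-0.716, 0.698, -0.003], [0.698, 0.716, -0.001], [0.001, -0.003, -1.0]]
wrist_force: [0.4, 0.3, -0.7]
gripper_width: 0.502
gripper_force: 0.0
```

>>> {"method": "apply_moves", "body": {"plan": [{"grip": 0.5,"offset": [0,0,0],"spin": -0.12},{"grip": 0.5,"offset": [0,0,0],"spin": -0.24},{"grip": 0.5,"offset": [0,0,0],"spin": -0.36},{"grip": 0.5,"offset": [0,0,0],"spin": -0.434},{"grip": 0.5,"offset": [0,0,0],"spin": -0.434}]}}

```text
time_s: 17.75
tcp_pos: [0.515, 0.0881, 0.2111]
ee_rot: [[-0.942, 0.336, -0.003], [0.336, 0.942, -0.001], [0.002, -0.002, -1.0]]
wrist_force: [-0.3, 0.2, 0.2]
gripper_width: 0.501
gripper_force: 0.0
```

```bash
python3 - <<'E'
from m import *
from station import r
c=r.capture("wrist");C=np.array([.545,.0095])
for k in knobs(c,C):print(*k)
print(*now(r.sense()))
E
```

```text
[ 0.46597165 -0.01891919] (48.56631851196289, 14.142793655395508) 20.597440719604492 -160.2210309997031 0.8184717193075812 1844 0.14860152242964486
[0.51631628 0.08995273] (13.741717338562012, 49.85001754760742) 160.20115661621094 109.62261580099397 50.57854081521697 1367 0.14897694316122267
[0.51516213 0.08805397 0.21129061] 70.29703787006083
```

>>> {"method": "apply_moves", "body": {"plan": [{"grip": 0.5,"offset": [0,0.05,2.4],"spin": 0},{"grip": 0.5,"offset": [0,0.05,4.8],"spin": 0},{"grip": 0.5,"offset": [0,0.05,6.2],"spin": 0},{"grip": 0.5,"offset": [0,0.05,7.0],"spin": 0},{"grip": 0.3,"offset": [0,0.05,7.0],"spin": 0}]}}

```text
time_s: 18.3
tcp_pos: [0.5152, 0.0884, 0.1412]
ee_rot: [[-0.942, 0.337, -0.003], [0.337, 0.942, -0.001], [0.002, -0.002, -1.0]]
wrist_force: [-0.4, 0.2, 0.1]
gripper_width: 0.466
gripper_force: 0.0
```

>>> {"method": "apply_moves", "body": {"plan": [{"grip": 0.0,"offset": [0,0,0],"spin": 0},{"grip": 0.0,"offset": [0,0,0],"spin": 0},{"grip": 0.0,"offset": [0,0,0],"spin": 0},{"grip": 0.0,"offset": [0,0,0],"spin": 0},{"grip": 0.0,"offset": [0,0,0],"spin": 0}]}}

```text
time_s: 18.8
tcp_pos: [0.5163, 0.0891, 0.1432]
ee_rot: [[-0.942, 0.335, 0.001], [0.335, 0.942, 0.001], [-0.001, 0.001, -1.0]]
wrist_force: [-0.5, 1.1, 2.1]
gripper_width: 0.155
gripper_force: 30.0
```

>>> {"method": "apply_moves", "body": {"plan": [{"grip": 0.0,"offset": [0,0,0],"spin": 0},{"grip": 0.0,"offset": [0,0,0],"spin": 0}]}}

```text
time_s: 19.0
tcp_pos: [0.5163, 0.089, 0.1432]
ee_rot: [[-0.942, 0.335, 0.001], [0.335, 0.942, 0.0], [-0.001, 0.001, -1.0]]
wrist_force: [-2.0, 1.9, 3.3]
gripper_width: 0.158
gripper_force: 30.0
```

>>> {"method": "apply_moves", "body": {"plan": [{"grip": 0,"offset": [0,0,0],"spin": 0.06},{"grip": 0,"offset": [0,0,0],"spin": 0.12},{"grip": 0,"offset": [0,0,0],"spin": 0.18},{"grip": 0,"offset": [0,0,0],"spin": 0.24},{"grip": 0,"offset": [0,0,0],"spin": 0.3}]}}

```text
time_s: 19.5
tcp_pos: [0.5162, 0.0889, 0.1432]
ee_rot: [[-0.8, 0.6, 0.001], [0.6, 0.8, 0.0], [-0.001, 0.001, -1.0]]
wrist_force: [-1.7, 1.8, 5.6]
gripper_width: 0.16
gripper_force: 30.0
```

>>> {"method": "apply_moves", "body": {"plan": [{"grip": 0,"offset": [0,0,0],"spin": 0.06},{"grip": 0,"offset": [0,0,0],"spin": 0.12},{"grip": 0,"offset": [0,0,0],"spin": 0.18},{"grip": 0,"offset": [0,0,0],"spin": 0.24},{"grip": 0,"offset": [0,0,0],"spin": 0.3}]}}

```text
time_s: 20.0
tcp_pos: [0.5161, 0.0887, 0.1432]
ee_rot: [[-0.587, 0.81, 0.001], [0.81, 0.587, -0.0], [-0.001, 0.0, -1.0]]
wrist_force: [-0.7, 1.6, 4.0]
gripper_width: 0.157
gripper_force: 30.0
```

>>> {"method": "apply_moves", "body": {"plan": [{"grip": 0,"offset": [0,0,0],"spin": 0.07},{"grip": 0,"offset": [0,0,0],"spin": 0.14},{"grip": 0,"offset": [0,0,0],"spin": 0.21},{"grip": 0,"offset": [0,0,0],"spin": 0.27},{"grip": 0,"offset": [0,0,0],"spin": 0.33}]}}

```text
time_s: 20.5
tcp_pos: [0.5263, 0.0611, 0.1378]
ee_rot: [[-0.343, 0.939, -0.02], [0.936, 0.343, 0.084], [0.085, 0.01, -0.996]]
wrist_force: [-10.0, 34.7, 8.3]
gripper_width: 0.155
gripper_force: 30.0
```

```bash
python3 - <<'E'
from m import *
from station import r
s=r.sense();print(*now(s),s["wrist_force"],s["moment"],s["gripper_width"],s["gripper_force"])
E
```

```text
[0.52634653 0.06111591 0.13776306] 20.068411691137804 [-9.95740391 34.73058409  8.26213803] [9.90742698 3.19943923 0.08353169] 0.15514530264137277 29.997140541672707
```

Unexpected: in that last call the TCP was dragged 28 mm inward and tilted. I'll look before moving anything.

```bash
python3 - <<'E'
from m import *
from station import r
c=r.capture("scene");cv2.imwrite('pics/s2.png',cv2.resize(c["img"][60:290,150:420],None,fx=2.8,fy=2.5))
s=r.sense();print(s)
E
```

```text
{'time_s': 20.55, 'joints': array([  21.18503648,   19.35031277,  -18.52768786,   -6.25676637,
        -51.60074821, -177.40824699]), 'joint_velocities': array([ 1.48489487, -0.16879212, -0.83311872,  2.59683767,  0.05419823,
       -0.17081154]), 'effort': array([-1.63736075e+01, -2.92978889e+01,  1.20656258e+01,  1.03349242e+01,
        3.03693814e-01,  2.57335376e-02]), 'tcp_pos': array([0.52678823, 0.05986516, 0.13746269]), 'ee_rot': array([[-0.33970455,  0.94032563, -0.01971091],
       [ 0.93662364,  0.34012716,  0.08396231],
       [ 0.08565613,  0.01006067, -0.99627396]]), 'wrist_force': array([-10.58529201,  31.08526748,   8.02821958]), 'moment': array([9.29661746, 3.07338674, 0.03284939]), 'gripper_force': 30.00206758193542, 'gripper_width': 0.15698362384633388}
```

View pics/s2.png

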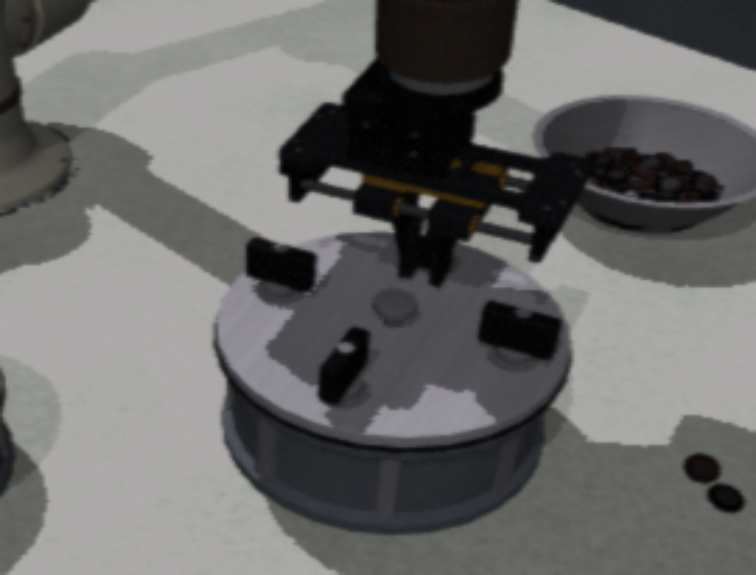

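The cause is joint 6, now at -177.4°, right at its limit: I had the sign of that joint backwards. The fingers slid along the bar. I'll open and back the spin off, then re-grip using the half-turn-equivalent grasp.

>>> {"method": "apply_moves", "body": {"plan": [{"grip": 0.5,"offset": [0,0,0],"spin": -0.03},{"grip": 0.5,"offset": [0,0,0],"spin": -0.07},{"grip": 0.5,"offset": [0,0,0],"spin": -0.12},{"grip": 0.5,"offset": [0,0,0],"spin": -0.16},{"grip": 0.5,"offset": [0,0,0],"spin": -0.16}]}}

```text
time_s: 21.05
tcp_pos: [0.5272, 0.0526, 0.1367]
ee_rot: [[-0.49, 0.872, -0.021], [0.869, 0.49, 0.069], [0.07, 0.015, -0.997]]
wrist_force: [1.0, 0.0, 0.7]
gripper_width: 0.472
gripper_force: 0.0
```

```bash
python3 - <<'E'
from m import *
from station import r
s=r.sense();print(*now(s),s["joints"],s["ee_rot"],s["wrist_force"])
c=r.capture("scene");cv2.imwrite('pics/s3.png',cv2.resize(c["img"][60:290,150:420],None,fx=2.8,fy=2.5))
E
```

```text
[0.52721446 0.0525648  0.13669191] 29.325998264068335 [  20.86917409   19.44201126  -18.84904309   -5.26154818  -51.55516594
 -168.24504161] [[-0.48950176  0.87174537 -0.02116687]
 [ 0.86916091  0.48972094  0.06879472]
 [ 0.07033734  0.01527772 -0.99740626]] [1.044655   0.01453673 0.65395985]
```

View pics/s3.png

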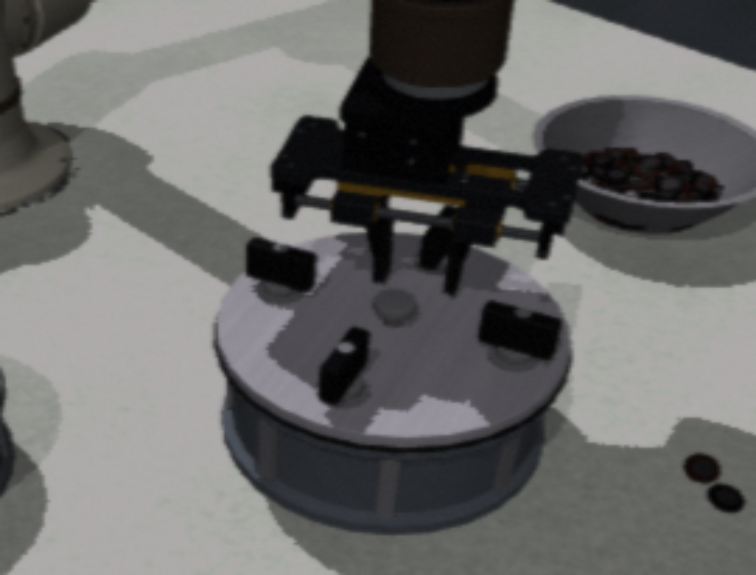

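Released and free, with b's bar still between the fingers. Lift and measure it.

>>> {"method": "apply_moves", "body": {"plan": [{"grip": 0.5,"offset": [0,0,-2],"spin": 0},{"grip": 0.5,"offset": [0,0,-5],"spin": 0},{"grip": 0.5,"offset": [0,0,-8],"spin": 0},{"grip": 0.5,"offset": [0,0,-8],"spin": 0},{"grip": 0.5,"offset": [0,0,-8],"spin": 0}]}}

```text
time_s: 21.6
tcp_pos: [0.5291, 0.0472, 0.2172]
ee_rot: [[-0.489, 0.872, -0.019], [0.869, 0.489, 0.07], [0.07, 0.017, -0.997]]
wrist_force: [-0.7, 0.9, -0.1]
gripper_width: 0.496
gripper_force: 0.0
```

```bash
python3 - <<'E'
from m import *
from station import r
C=np.array([.545,.0095])
for n in("wrist","top"):
    c=r.capture(n)
    for k in knobs(c,C):print(*k)
cv2.imwrite('pics/t4.png',cv2.resize(c["img"][90:240,150:300],None,fx=4,fy=4,interpolation=cv2.INTER_CUBIC))
s=r.sense();print(*now(s),s["joints"],s["ee_rot"])
E
```

```text
[0.51660565 0.08984746] (14.071662902832031, 49.79783630371094) 111.39071655273438 109.46312700924017 1.9275895434942072 1446 0.14891128487551802
[ 0.5737392 -0.0704631] (14.340829849243164, 49.914146423339844) 110.26676750183105 -70.2312727091366 0.4980402109676447 234 0.1485661570258064
[0.51078906 0.09930452] (15.166644096374512, 27.082435607910156) 111.99931526184082 110.85428639156696 1.1450288702738618 134 0.14804883853397
[ 0.45259525 -0.02456649] (24.48693084716797, 13.926454544067383) 20.84773063659668 -159.76278603014012 0.6105166667367996 112 0.14868354622106167
[0.52838494 0.04707058 0.21576498] 29.300992548832482 [  20.24566017   14.74126619  -12.92574274   -4.6893958   -62.25439064
 -168.73462736] [[-0.48903731  0.87197365 -0.02246018]
 [ 0.8693674   0.48934865  0.06883477]
 [ 0.07101296  0.01413662 -0.99737521]]
```

b's bar reads 111.4° against 110.4° at home, about 1° short. I'll half-turn the tool (joint 6 towards 0) and re-grip.

>>> {"method": "apply_moves", "body": {"plan": [{"grip": 0.5,"offset": [0,0,0],"spin": -0.12},{"grip": 0.5,"offset": [0,0,0],"spin": -0.24},{"grip": 0.5,"offset": [0,0,0],"spin": -0.36},{"grip": 0.5,"offset": [0,0,0],"spin": -0.48},{"grip": 0.5,"offset": [0,0,0],"spin": -0.6}]}}

```text
time_s: 22.2
tcp_pos: [0.5285, 0.0471, 0.2153]
ee_rot: [[-0.898, 0.439, -0.023], [0.437, 0.897, 0.068], [0.051, 0.051, -0.997]]
wrist_force: [-0.6, 0.3, 0.1]
gripper_width: 0.504
gripper_force: 0.0
```

>>> {"method": "apply_moves", "body": {"plan": [{"grip": 0.5,"offset": [0,0,0],"spin": -0.12},{"grip": 0.5,"offset": [0,0,0],"spin": -0.24},{"grip": 0.5,"offset": [0,0,0],"spin": -0.36},{"grip": 0.5,"offset": [0,0,0],"spin": -0.48},{"grip": 0.5,"offset": [0,0,0],"spin": -0.6}]}}

```text
time_s: 22.7
tcp_pos: [0.5285, 0.0471, 0.2153]
ee_rot: [[-0.989, -0.145, -0.023], [-0.146, 0.987, 0.068], [0.013, 0.071, -0.997]]
wrist_force: [-0.3, 0.1, 0.2]
gripper_width: 0.499
gripper_force: 0.0
```

>>> {"method": "apply_moves", "body": {"plan": [{"grip": 0.5,"offset": [0,0,0],"spin": -0.12},{"grip": 0.5,"offset": [0,0,0],"spin": -0.24},{"grip": 0.5,"offset": [0,0,0],"spin": -0.36},{"grip": 0.5,"offset": [0,0,0],"spin": -0.48},{"grip": 0.5,"offset": [0,0,0],"spin": -0.6}]}}

```text
time_s: 23.2
tcp_pos: [0.5285, 0.0471, 0.2153]
ee_rot: [[-0.735, -0.678, -0.023], [-0.678, 0.732, 0.068], [-0.029, 0.066, -0.997]]
wrist_force: [0.0, -0.1, -0.6]
gripper_width: 0.497
gripper_force: 0.0
```

>>> {"method": "apply_moves", "body": {"plan": [{"grip": 0.5,"offset": [0,0,0],"spin": -0.12},{"grip": 0.5,"offset": [0,0,0],"spin": -0.24},{"grip": 0.5,"offset": [0,0,0],"spin": -0.36},{"grip": 0.5,"offset": [0,0,0],"spin": -0.48},{"grip": 0.5,"offset": [0,0,0],"spin": -0.6}]}}

```text
time_s: 23.7
tcp_pos: [0.5285, 0.0471, 0.2153]
ee_rot: [[-0.223, -0.974, -0.023], [-0.973, 0.221, 0.068], [-0.061, 0.038, -0.997]]
wrist_force: [0.0, -0.2, 0.6]
gripper_width: 0.497
gripper_force: 0.0
```

>>> {"method": "apply_moves", "body": {"plan": [{"grip": 0.5,"offset": [0,0,0],"spin": -0.12},{"grip": 0.5,"offset": [0,0,0],"spin": -0.24},{"grip": 0.5,"offset": [0,0,0],"spin": -0.36},{"grip": 0.5,"offset": [0,0,0],"spin": -0.48},{"grip": 0.5,"offset": [0,0,0],"spin": -0.6}]}}

```text
time_s: 24.2
tcp_pos: [0.5285, 0.0471, 0.2153]
ee_rot: [[0.366, -0.93, -0.023], [-0.928, -0.367, 0.068], [-0.072, -0.003, -0.997]]
wrist_force: [-0.4, 0.7, 0.1]
gripper_width: 0.498
gripper_force: 0.0
```

>>> {"method": "apply_moves", "body": {"plan": [{"grip": 0.5,"offset": [0,0,0],"spin": 0},{"grip": 0.5,"offset": [0,0,0],"spin": 0},{"grip": 0.5,"offset": [0,0,0],"spin": 0}]}}

```text
time_s: 24.5
tcp_pos: [0.529, 0.0472, 0.2164]
ee_rot: [[0.36, -0.933, -0.021], [-0.93, -0.361, 0.069], [-0.072, -0.005, -0.997]]
wrist_force: [0.4, 0.5, 0.2]
gripper_width: 0.498
gripper_force: 0.0
```

```bash
python3 - <<'E'
from m import *
from station import r
C=np.array([.545,.0095])
c=r.capture("wrist")
for k in knobs(c,C):print(*k)
s=r.sense();p,y=now(s);print(p,y,s["joints"],s["ee_rot"])
for z in(.2,.143):print(np.array([.5158,.0890,z]),(np.array([.5158,.0890,z])-p-[0,0,.001])@s["ee_rot"]*100)
E
```

```text
[ 0.57224243 -0.05884078] (13.959973335266113, 27.559383392333984) 110.3244857788086 -68.26647366265212 178.5909594414607 1296 0.1489493232888961
[0.62547308 0.03971209] (49.640499114990234, 14.571110725402832) 20.529273986816406 20.57769168813405 179.95158229868235 1753 0.14876217480940168
[ 0.46652252 -0.01956505] (47.71788024902344, 14.632418632507324) 20.427885055541992 -159.6773025624672 0.10518761800918242 1619 0.1487685230268493
[0.52070392 0.08045602] (13.602071762084961, 30.20292091369629) 111.54396629333496 108.9017397519235 2.6422265414114605 727 0.14872775347503261
[0.52906796 0.04721431 0.21655505] -158.82866948608955 [ 20.24987825  14.72147247 -12.84072354  -4.65864728 -62.26713224
   3.0954793 ] [[ 0.36059402 -0.93249052 -0.02081785]
 [-0.92995451 -0.36115255  0.06894526]
 [-0.07180922 -0.00550159 -0.99740321]]
[0.5158 0.089  0.2   ] [-4.23825225 -0.2622176   2.06665946]
[0.5158 0.089  0.143 ] [-3.82893969 -0.23085851  7.75185777]
```

>>> {"method": "apply_moves", "body": {"plan": [{"grip": 0.5,"offset": [-2.1,-0.12,1],"spin": 0},{"grip": 0.5,"offset": [-4.24,-0.25,2],"spin": 0},{"grip": 0.5,"offset": [-4.1,-0.24,4],"spin": 0},{"grip": 0.5,"offset": [-3.96,-0.23,6],"spin": 0},{"grip": 0.5,"offset": [-3.83,-0.23,7.7],"spin": 0}]}}

```text
time_s: 25.05
tcp_pos: [0.5156, 0.0892, 0.142]
ee_rot: [[0.361, -0.932, -0.021], [-0.93, -0.362, 0.069], [-0.072, -0.006, -0.997]]
wrist_force: [-0.2, -0.7, 0.1]
gripper_width: 0.502
gripper_force: 0.0
```

>>> {"method": "apply_moves", "body": {"plan": [{"grip": 0.3,"offset": [0,0,0],"spin": 0},{"grip": 0.0,"offset": [0,0,0],"spin": 0},{"grip": 0.0,"offset": [0,0,0],"spin": 0},{"grip": 0.0,"offset": [0,0,0],"spin": 0},{"grip": 0.0,"offset": [0,0,0],"spin": 0}]}}

```text
time_s: 25.55
tcp_pos: [0.5157, 0.0888, 0.1438]
ee_rot: [[0.362, -0.932, -0.02], [-0.929, -0.363, 0.069], [-0.072, -0.006, -0.997]]
wrist_force: [-1.8, 0.6, 3.2]
gripper_width: 0.158
gripper_force: 30.0
```

>>> {"method": "apply_moves", "body": {"plan": [{"grip": 0.0,"offset": [0,0,0],"spin": 0},{"grip": 0.0,"offset": [0,0,0],"spin": 0},{"grip": 0.0,"offset": [0,0,0],"spin": 0}]}}

```text
time_s: 25.85
tcp_pos: [0.5157, 0.0889, 0.1437]
ee_rot: [[0.362, -0.932, -0.02], [-0.929, -0.363, 0.069], [-0.072, -0.006, -0.997]]
wrist_force: [-2.8, -0.2, 6.0]
gripper_width: 0.157
gripper_force: 30.0
```

```bash
python3 - <<'E'
from m import *
from station import r
s=r.sense();print(*now(s),s["wrist_force"],s["moment"],s["joints"])
E
```

```text
[0.5157175  0.08885131 0.14373509] -158.7218756042121 [-2.81403052 -0.21068233  6.03603077] [-0.20617896  1.07301121  0.12549893] [ 25.17420544  18.23402661 -19.51913627  -5.18575254 -51.73179477
  -0.68869465]
```

>>> {"method": "apply_moves", "body": {"plan": [{"grip": 0,"offset": [0,0,0],"spin": 0.02},{"grip": 0,"offset": [0,0,0],"spin": 0.04},{"grip": 0,"offset": [0,0,0],"spin": 0.06},{"grip": 0,"offset": [0,0,0],"spin": 0.075},{"grip": 0,"offset": [0,0,0],"spin": 0.09}]}}

```text
time_s: 26.35
tcp_pos: [0.5158, 0.0886, 0.1437]
ee_rot: [[0.279, -0.96, -0.02], [-0.958, -0.28, 0.068], [-0.071, 0.0, -0.997]]
wrist_force: [-2.6, -2.3, 4.6]
gripper_width: 0.168
gripper_force: 30.0
```

```bash
python3 - <<'E'
from m import *
from station import r
s=r.sense();print(*now(s),s["wrist_force"],s["moment"],s["joints"])
E
```

```text
[0.5158364  0.08863275 0.14372984] -163.73446432087826 [-2.58406526 -2.30297863  4.5536378 ] [-0.6721124   0.73025967  0.75487335] [ 25.17824744  18.23983204 -19.5340117   -5.11769353 -51.72190914
  -5.75931718]
```

Stop signature is there (0.75 N m). Release, lift and move clear, then check all four.

>>> {"method": "apply_moves", "body": {"plan": [{"grip": 0.5,"offset": [0,0,0],"spin": 0},{"grip": 0.5,"offset": [0,0,0],"spin": 0},{"grip": 0.5,"offset": [0,0,0],"spin": 0},{"grip": 0.5,"offset": [0,0,0],"spin": 0},{"grip": 0.5,"offset": [0,0,0],"spin": 0}]}}

```text
time_s: 26.85
tcp_pos: [0.516, 0.0891, 0.1427]
ee_rot: [[0.277, -0.961, -0.02], [-0.958, -0.277, 0.069], [-0.072, 0.0, -0.997]]
wrist_force: [-0.2, 0.2, 0.0]
gripper_width: 0.475
gripper_force: 0.0
```

>>> {"method": "apply_moves", "body": {"plan": [{"grip": 0.5,"offset": [-0.14,0,-2],"spin": 0},{"grip": 0.5,"offset": [-0.35,0,-5],"spin": 0},{"grip": 0.5,"offset": [-0.56,0,-8],"spin": 0},{"grip": 0.5,"offset": [-0.56,0,-8],"spin": 0},{"grip": 0.5,"offset": [-0.56,0,-8],"spin": 0}]}}

```text
time_s: 27.35
tcp_pos: [0.516, 0.089, 0.2235]
ee_rot: [[0.277, -0.961, -0.019], [-0.958, -0.277, 0.07], [-0.073, -0.001, -0.997]]
wrist_force: [-0.6, 0.8, -1.1]
gripper_width: 0.502
gripper_force: 0.0
```

>>> {"method": "apply_moves", "body": {"plan": [{"grip": 0.5,"offset": [-3.5,0,0],"spin": 0},{"grip": 0.5,"offset": [-7,0,0],"spin": 0},{"grip": 0.5,"offset": [-10.5,0,0],"spin": 0},{"grip": 0.5,"offset": [-14,0,-1],"spin": 0},{"grip": 0.5,"offset": [-17,0,-1],"spin": 0}]}}

```text
time_s: 27.85
tcp_pos: [0.4686, 0.2525, 0.245]
ee_rot: [[0.277, -0.961, -0.02], [-0.958, -0.278, 0.069], [-0.072, 0.001, -0.997]]
wrist_force: [0.3, 0.5, -0.3]
gripper_width: 0.502
gripper_force: 0.0
```

>>> {"method": "apply_moves", "body": {"plan": [{"grip": 0.5,"offset": [-3,0,0],"spin": 0},{"grip": 0.5,"offset": [-6,0,0],"spin": 0},{"grip": 0.5,"offset": [-8,0,0],"spin": 0},{"grip": 0.5,"offset": [-8,0,0],"spin": 0},{"grip": 0.5,"offset": [-8,0,0],"spin": 0}]}}

```text
time_s: 28.35
tcp_pos: [0.4464, 0.3274, 0.2496]
ee_rot: [[0.277, -0.961, -0.022], [-0.958, -0.278, 0.067], [-0.071, 0.003, -0.998]]
wrist_force: [-0.7, -0.2, 1.0]
gripper_width: 0.499
gripper_force: 0.0
```

```bash
python3 - <<'E'
from m import *
from station import r
C=np.array([.5439,.0094])
c=r.capture("top")
for k in knobs(c,C):print(*k)
c2=r.capture("wrist")
for k in knobs(c2,C):print(*k)
cv2.imwrite('pics/t5.png',cv2.resize(c["img"][90:240,150:300],None,fx=4,fy=4,interpolation=cv2.INTER_CUBIC))
s=r.sense();print(s["time_s"],*now(s),s["wrist_force"])
E
```

```text
[0.62376379 0.03911769] (50.265419006347656, 13.861823081970215) 20.14788055419922 20.410469205878005 179.73741134832122 221 0.14853515748566667
[ 0.57375439 -0.07008049] (14.572571754455566, 49.925537109375) 110.10084533691406 -69.41285977332424 179.5137051102383 235 0.14854309598822743
[0.51431427 0.08902309] (14.39311408996582, 49.536781311035156) 111.3680648803711 110.38366938591273 0.9843954944583686 236 0.14865325397800935
[ 0.46431491 -0.0202398 ] (49.54513931274414, 13.943066596984863) 20.403667449951172 -159.57320853010884 179.97687598006002 225 0.14879548058014846
28.45 [0.44690328 0.32676193 0.25019623] -163.93836341791842 [ 0.04803751 -0.48025394 -0.20510762]
```

View pics/t5.png

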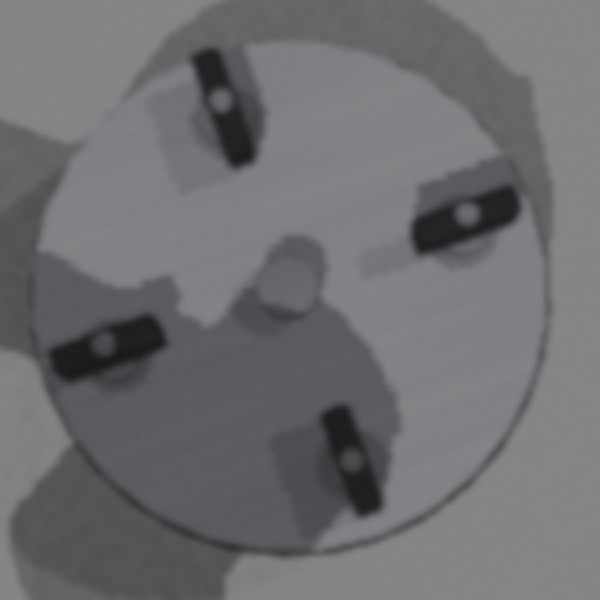

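All four look home, but b reads 1° high at this resolution. I'll go back over b for a close wrist reading.

>>> {"method": "apply_moves", "body": {"plan": [{"grip": 0.5,"offset": [4,0,0],"spin": 0},{"grip": 0.5,"offset": [8,0,0],"spin": 0},{"grip": 0.5,"offset": [12,0,0],"spin": 0},{"grip": 0.5,"offset": [16,0,0],"spin": 0},{"grip": 0.5,"offset": [20,0,0],"spin": 0}]}}

```text
time_s: 28.95
tcp_pos: [0.5024, 0.1334, 0.2365]
ee_rot: [[0.276, -0.961, -0.02], [-0.959, -0.276, 0.069], [-0.072, 0.0, -0.997]]
wrist_force: [1.0, -0.1, 0.3]
gripper_width: 0.499
gripper_force: 0.0
```

>>> {"method": "apply_moves", "body": {"plan": [{"grip": 0.5,"offset": [3,0,0],"spin": 0},{"grip": 0.5,"offset": [5,0,0],"spin": 0},{"grip": 0.5,"offset": [5,0,1],"spin": 0},{"grip": 0.5,"offset": [5,0,1],"spin": 0},{"grip": 0.5,"offset": [5,0,1],"spin": 0}]}}

```text
time_s: 29.45
tcp_pos: [0.5156, 0.0889, 0.2227]
ee_rot: [[0.277, -0.961, -0.021], [-0.958, -0.277, 0.069], [-0.072, 0.001, -0.997]]
wrist_force: [-0.1, 0.5, -0.1]
gripper_width: 0.502
gripper_force: 0.0
```

```bash
python3 - <<'E'
from m import *
from station import r
C=np.array([.5452,.0096])
c=r.capture("wrist")
for k in knobs(c,C):print(*k)
s=r.sense();print(s["time_s"],*now(s))
P=pts(c);m=(P[...,2]>.1455)&(P[...,2]<.152)&(np.hypot(P[...,0]-.516,P[...,1]-.089)<.035)
x=P[m][:,:2];x=x-x.mean(0);w,v=np.linalg.eigh(x.T@x);print(np.degrees(np.arctan2(v[1,1],v[0,1]))%180,m.sum())
E
```

```text
[ 0.46657721 -0.01951423] (48.02463912963867, 13.996843338012695) 20.495737075805664 -159.6802770075154 0.17601408332106416 1811 0.1489186411046746
[0.62582928 0.03992796] (50.21743392944336, 14.030647277832031) 20.447179794311523 20.613328048584464 179.83385174572706 1830 0.14886089466679014
[0.51699738 0.08941609] (13.956889152526855, 49.31942367553711) 110.49390029907227 109.46061148806132 1.033288811010948 1238 0.14884870283397728
29.5 [0.51582751 0.08925691 0.22306005] -163.84965286900746
110.45267379259383 1191
```

The close reading puts b's bar at 110.45°. With a and c at 20.45° and d at 110.40°, all four are home. The gripper is about 50 mm clear of the knobs and open, so I'm handing in.

```bash
python3 -c "
from station import r
print(r.finish_job())"
```

```text
the job is handed in; nothing more can be done
None
```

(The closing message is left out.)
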